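Set, pin and use a diverter chute

TASK

The parts bin stands at one of the two exits of the chute: swing the diverter lever towards that exit until the hole in the lever lines up with the hole in the plate below it, and push the long lock pin from the wooden rack through both holes, fully home. Only then lift the feed tray by its black knob so that the three hex nuts slide down the chute into the bin, and lower the tray back to level. Do not touch the nuts themselves, and leave the short pin, the bin and everything else standing where it is.

Things in the scene. Friction and masses are not known exactly. Their poses are not given: they have to be found in the camera images.
- chute: Bare-metal diverter chute, 220 x 460 mm, 230 mm high, fixed to the bench; origin on the bench under its middle, z up. Nuts run down a 30 degree slope along its -y from the tray to two exits at y = -160 mm, 55 mm above the bench: near exit x = -55, far exit x = +55 mm. A dark level index plate over the exits (y -117..-167, z 158..166 mm) has two 15 mm through holes.
- diverter (a joint): Turn of the diverter about a vertical pivot, rad, positive counter-clockwise from above. At 0 the grey lever (8 mm thick, top 178 mm above the bench) points along the chute's -y; at +0.5 its hole is over the plate hole at the chute's +x side, at -0.5 over the one at -x. Stops at +-0.62. It points to the exit the flap below leaves open. Light friction (0.06 N m): stays put.
- lever_pivot (a point): Pivot of the diverter, fixed, at the height of the lever's top face.
- lever_hole (a point): Centre of the 15 mm through hole in the lever, on its top face, 65 mm from the pivot.
- lever_handle (a point): Centre (half-way up) of the black upright knob near the lever's end, 18 mm diameter, 40 mm tall, 115 mm from the pivot; its foot is the lever's top face. Grip it from the sides and lead it round the pivot.
- plate_hole_near (a point): Centre of the index plate's hole at the chute's -x side, on the plate's top face (12 mm below the lever's top face).
- plate_hole_far (a point): Centre of the index plate's hole at the chute's +x side, on the plate's top face.
- rack: Light wooden block, 44 x 100 x 40 mm (x, y, z), fixed to the bench, with a hole for a pin at y = -25 and at y = +25 mm, 28 mm deep. Origin at the centre of its underside. Which pin stands in which hole varies.
- long_pin_head (a point): Long steel lock pin, the one that stands higher in the rack: centre of its round grip head (18 mm diameter, 36 tall). Below it a collar (24 mm diameter, 4 thick), then a 12 mm shank 45 mm long with a tapered nose (8 mm long, 5 mm at the tip). Collar's underside 22 mm, tip 67 mm below this point. z runs from tip to head. Fully home, the collar lies on the lever.
- long_pin_tip (a point): Tip of the long pin's nose, on its axis.
- short_pin_head (a point): A short steel pin with the same head and collar, standing lower in the rack (collar on the wood); its 14 mm shank is too short for the job. Centre of its head. Leave it alone.
- feed_tray (a joint): Tilt of the feed tray, rad: 0 level (rests there by its weight), grows as its rear is lifted, up to 1.0. It falls back when let go. Nuts begin to slide at about 0.2 to 0.3; 0.7 held for half a second empties it.
- tray_hinge (a point): Middle of the tray's hinge axis, which runs along the chute's x at the tray's mouth; fixed, 172 mm above the bench.
- tray_handle (a point): Centre of the black disc knob on the tray's rear wall: 28 mm diameter, 12 mm thick along the chute's x (grip across that). 106 mm behind the hinge (chute's +y) and 60 mm above it when level; the rear wall's top is 35 mm below it. Tray 90 x 102 mm, 0.25 kg.
- nut_1: Steel hex nut, 19 x 21 x 10 mm; origin at the centre of its underside. Starts flat in the feed tray.
- nut_2: Second such nut, likewise.
- nut_3: Third such nut, likewise.
- bin: Open grey sheet-metal parts bin, 90 x 120 x 45 mm, walls 3 mm, loose, 0.6 kg; origin at the centre of its underside. Stands on the bench at the near or the far exit, its long side along the flow; the bin's place in the chute's frame (x below or above 0) tells which exit is wanted.
- firebrick: Salmon firebrick, 66 x 116 x 56 mm, standing at the other exit; origin at the centre of its underside. Bystander.
- spray_can: Spray can, 59 mm diameter, 200 mm tall, about 130 mm beyond the rack; origin at the centre of its underside. Bystander.
- tape_measure: Yellow tape measure, 36 x 82 x 62 mm, about 100 mm in front of the rack; origin under its middle. Bystander.
- mug: Mug, 94 mm tall, left of the chute; origin at its underside. Bystander.
- oil_can: Pump oil can, 191 mm tall, left of the chute; origin at its underside. Bystander.
Not all that is in view belongs to the job. Of the things like the bin, leave any that is red; of the rest the larger one is meant.

How it is judged:
By the outcome, as a careful person would: the job done as asked, in the order asked, and still so for the second after the job is handed in, with the robot touching nothing.
It also fails if it takes over 61 s, if anything falls off the work surface, if the arm or the gripper's body presses on something with over 40 N, if the wrist force passes 120 N, or if a joint passes its speed limit or range.

ROBOT

A 6-joint arm with a two-finger parallel gripper is mounted at the origin on a cart in front of the work surface, level with it; the furniture and walls round the work are solid. World frame = base frame: x ahead of the robot, y to its left, z up, the work surface at z = 0. Lengths are in m, angles in rad, forces in N, time in s.
With the tool pointing down it reaches from about 0.35 to 1 m from the base axis. Payload 7.1 kg.
Tool frame: the origin (TCP) lies between the finger pads; the fingertips stand 22 mm ahead of it and the grasp point (between the pads) lies 3 mm ahead of it; z points along the fingers, y is the line along which they close (so a half turn about z gives the same grasp; the last joint's range is limited). The gripper opens to 85 mm and grips with 20 to 120 N. Pads are 22 mm wide; open, the fingers measure 114 mm over their backs; the gripper's body (76 mm by 85 mm) begins 54 mm behind the grasp point. The pads swing forward as they close: fully open they stand 13 mm farther back than shut.
Start: joints at [1.203, 0.423, 1.63, -0, 1.089, -0.019], TCP at [0.214, 0.587, 0.253] pointing down, gripper open.
Joint ranges: [-3, 3], [-0.9, 2.11], [0.09, 2.58], [-1.31, 4.45], [0.11, 2.69], [-2.54, 2.54]. Speed limits (rad/s): [2.39, 2.39, 3.01, 3.14, 3.14, 3.14].

INTERFACE

Orientations are given as a rotation vector (axis times angle).
In Python, from rig import manip gives the robot as it stands. The module is installed in compiled form; this text tells all that it offers. Calls block until the motion is done:
- manip.move_to(position, orientation): joint-space move of the TCP to a pose.
- manip.servo_line(position, orientation=None, rate=0.15): straight line of the TCP; orientation=None keeps the orientation; rate is the mean speed in m/s.
- manip.set_joints(angles): joint-space move.
- manip.command_gripper(opening, f_grip=None): finger opening in m; f_grip is the grip in N (None keeps the last); returns when the fingers have stopped.
- manip.hold(seconds).
- manip.solve_ik(position, orientation): joint angles nearest the present ones, or None.
- manip.camera(name): name is "scene" or "side" or "wrist"; returns a dict with "image" (400x640x3 uint8, red, green, blue), "fx", "fy", "cx", "cy" (pixels), "k1" (the pictures are not rectified: a ray, as slopes to the right and down, at radius r is drawn at 1 + k1 r^2 times it, then the intrinsics apply), "cam_to_world" (4x4, takes a point from camera to world coordinates); the wrist camera has in their place "mount" (4x4, takes a point from camera to tool coordinates, whose origin is the TCP and whose axes are the flange's). Camera axes: x right, y down, z forward; pixel columns grow to the right and rows downward; lengths in m; the calibration is good to about 2 mm. A picture is of the moment at which its call begins: read the wrist's pose just before it. There is no depth.
A pose or a line that the arm cannot do raises manip.IKError and nothing moves.
- manip.sign_off(): hands the job in; it is judged then, once.
Readings, each from a call of its own:
- manip.get_time(): time.
- manip.get_joint_positions(): joint angles.
- manip.get_joint_vel(): joint speeds.
- manip.get_tau(): joint torques, N m.
- manip.get_position(): TCP position.
- manip.get_ee_rot(): TCP orientation.
- manip.get_contact_force(): force on the tool from outside, world axes, zero at the start.
- manip.get_torque(): the same for the moment, N m.
- manip.get_width(): finger opening in m.
- manip.get_grip_force(): force on a finger pad.
Only numpy, scipy, OpenCV 4.12 (cv2) and the standard library are available. Lean on these libraries where they do the work, as an engineer would, in place of code of your own. Each camera call takes 0.05 s, during which the arm holds its last target. There are 200 camera calls.

## Working session

There is one attempt and no reset: what is moved stays moved. The work goes in short steps, each a Python script; the robot and the scene stay as the last script left them, time stands still between calls to the robot, and variables do not carry over. Pictures are saved under pics/ and viewed, at most 10 in all, crops included, and the job is handed in when it is done.

```bash
mkdir -p pics; cat > h.py <<'E'
import numpy as np, cv2, pickle
from scipy.spatial.transform import Rotation as R
from rig import manip
def snap(n,fn):
    if n=="wrist":
        p=np.array(manip.get_position());r=np.array(manip.get_ee_rot())
    c=manip.camera(n)
    if n=="wrist":
        T=np.eye(4);T[:3,3]=p;T[:3,:3]=R.from_rotvec(r).as_matrix() if r.size==3 else r
        c["cam_to_world"]=T@np.array(c["mount"])
    pickle.dump(c,open(f"pics/{fn}.pkl","wb"))
    cv2.imwrite(f"pics/{fn}.png",c["image"][:,:,::-1]);return c
def load(fn): return pickle.load(open(f"pics/{fn}.pkl","rb"))
def ray(c,u,v):
    K=np.array([[c["fx"],0,c["cx"]],[0,c["fy"],c["cy"]],[0,0,1.]])
    q=cv2.undistortPoints(np.array([[[u,v]]],float),K,np.array([c["k1"],0,0,0.]))[0,0]
    T=np.array(c["cam_to_world"]);return T[:3,3],T[:3,:3]@np.array([q[0],q[1],1])
def at(c,u,v,z):
    o,d=ray(c,u,v);return o+d*(z-o[2])/d[2]
def proj(c,P):
    T=np.linalg.inv(np.array(c["cam_to_world"]));p=T[:3,:3]@np.array(P)+T[:3,3]
    s=p[:2]/p[2];s=s*(1+c["k1"]*(s@s));return np.array([c["fx"]*s[0]+c["cx"],c["fy"]*s[1]+c["cy"]])
def tri(obs):
    A=np.zeros((3,3));b=np.zeros(3)
    for c,u,v in obs:
        o,d=ray(c,u,v);d=d/np.linalg.norm(d);M=np.eye(3)-np.outer(d,d);A+=M;b+=M@o
    return np.linalg.solve(A,b)
def down(yaw):  # tool z down; tool y direction (closing) at yaw angle from world x
    y=np.array([np.cos(yaw),np.sin(yaw),0]);z=np.array([0,0,-1.]);x=np.cross(y,z)
    return R.from_matrix(np.c_[x,y,z]).as_rotvec()
def crop(c,fn,u0,v0,u1,v1,s):
    cv2.imwrite(f"pics/{fn}.png",cv2.resize(c["image"][v0:v1,u0:u1,::-1],None,fx=s,fy=s,interpolation=cv2.INTER_CUBIC))
E
python3 - <<'E'
from h import *
np.set_printoptions(precision=3,suppress=True)
for n in("scene","side"):
    c=snap(n,n+"0");print(n,c["fx"],c["k1"],np.array(c["cam_to_world"]))
c=snap("wrist","wrist0");print(c["mount"],manip.get_ee_rot(),manip.get_time())
E
```

```text
scene 382.32290872312757 -0.06762412397570068 [[ 0.876 -0.201  0.438 -0.1  ]
 [-0.482 -0.401  0.779 -1.145]
 [ 0.019 -0.894 -0.448  0.781]
 [ 0.     0.     0.     1.   ]]
side 383.50861631803485 -0.0159979422707525 [[-0.991  0.103 -0.086  0.662]
 [ 0.134  0.812 -0.568  0.878]
 [ 0.011 -0.575 -0.818  1.499]
 [ 0.     0.     0.     1.   ]]
[[-0.001 -0.961 -0.278  0.07 ]
 [ 1.    -0.001  0.001 -0.001]
 [-0.001 -0.278  0.961 -0.121]
 [ 0.     0.     0.     1.   ]] [-0.545 -3.094  0.002] 0.15
```

View pics/scene0.png

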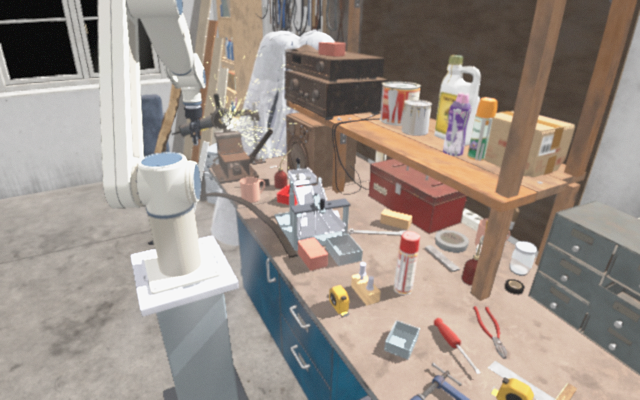

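View pics/side0.png

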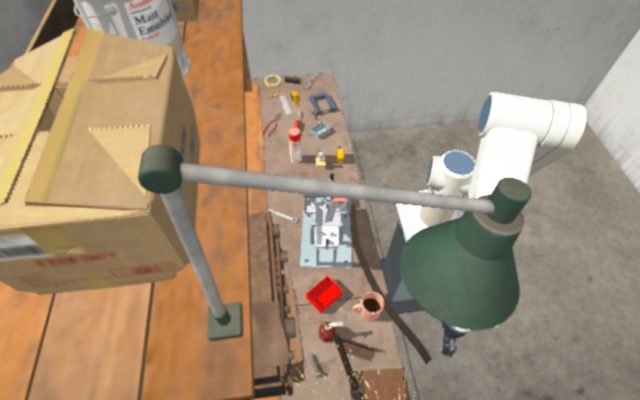

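```bash
python3 - <<'E'
from h import *
a=load("scene0");b=load("side0")
crop(a,"s1",260,160,420,365,2.9)  
im=a["image"][:,:,::-1]
A=cv2.resize(im[160:275,265:375],None,fx=5,fy=5,interpolation=2)
B=cv2.resize(im[255:365,325:375],None,fx=5,fy=5,interpolation=2)
B=np.vstack([B,np.zeros((25,250,3),np.uint8)])
cv2.imwrite("pics/s1.png",np.hstack([A,B]))
im=b["image"][:,:,::-1]
A=cv2.resize(im[185:275,290:365],None,fx=6,fy=6,interpolation=2)
B=cv2.resize(im[115:205,295:350],None,fx=6,fy=6,interpolation=2)
cv2.imwrite("pics/s2.png",np.hstack([A,B]))
E
```

```text
(no output)
```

View pics/s1.png

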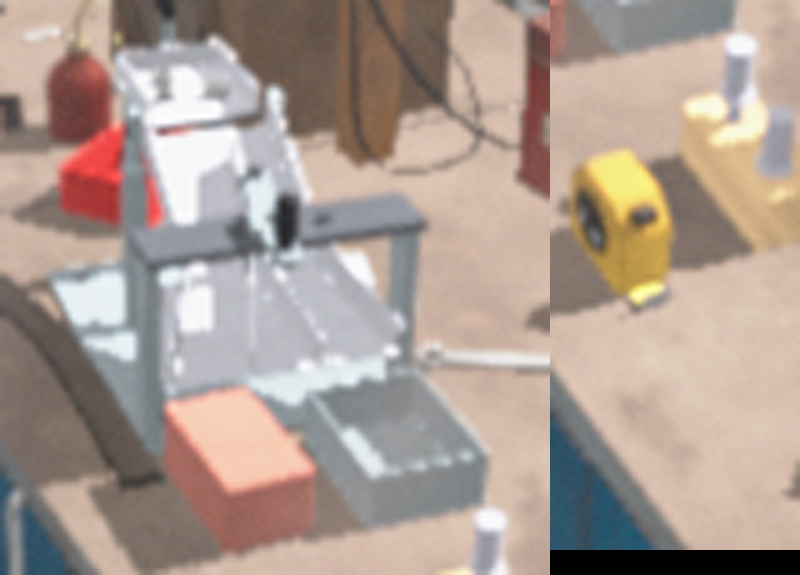

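View pics/s2.png

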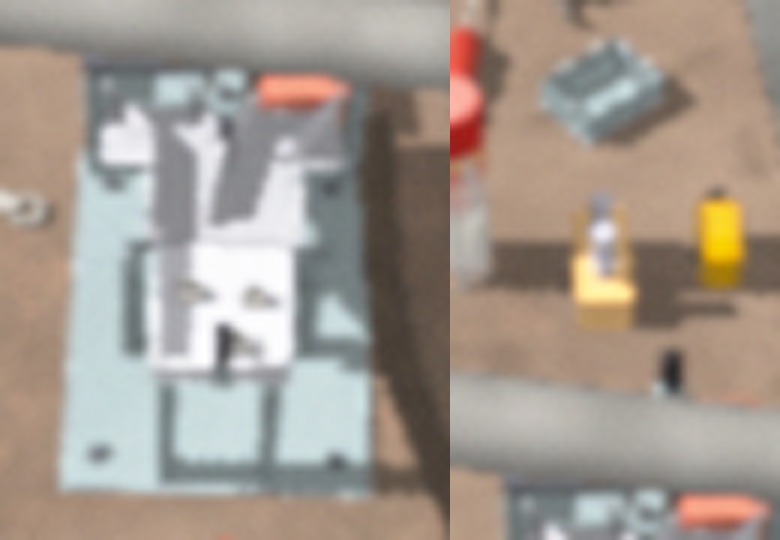

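```bash
python3 - <<'E'
from h import *
np.set_printoptions(precision=4,suppress=True)
a=load("scene0");b=load("side0")
def both(n,s,d):
    P=tri([(a,*s),(b,*d)]);print(n,P,proj(a,P)-s,proj(b,P)-d)
both("longpin",(363,267.5),(320.5,154))
both("trayknob",(298.6,161),(327.5,242.5))
for u,v in((300.3,266.3),(351.7,266.7)):print("base rear",at(b,u,v,.004))
print("handle",at(a,322.4,204.4,.198))
print("side handle near?",at(b,332,176.5,.198))
for n,u,v in(("plateL",292,212),("plateR",350,205)):print(n,at(a,u,v,.166))
for u,v in((326.8,243.5),(347,234.5),(362.5,252),(338.5,261.5)):print("binA rim",at(a,u,v,.045))
for u,v in((385,344),(392,321.5),(419.5,329),(413,358)):print("binB",at(a,u,v,.045))
for u,v in((309,234),(330,231),(360,250)):pass
E
```

```text
longpin [ 0.4796 -0.378   0.0837] [-0.6979  0.1637] [-0.4058 -0.1811]
trayknob [0.5343 0.1914 0.228 ] [-1.2314  0.1555] [-1.2961 -0.397 ]
base rear [0.6374 0.1717 0.004 ]
base rear [0.4212 0.2017 0.004 ]
handle [ 0.466  -0.1459  0.198 ]
side handle near? [ 0.4606 -0.1404  0.198 ]
plateL [ 0.3766 -0.0947  0.166 ]
plateR [ 0.5825 -0.1393  0.166 ]
binA rim [ 0.4804 -0.1584  0.045 ]
binA rim [ 0.577  -0.1393  0.045 ]
binA rim [ 0.5631 -0.2611  0.045 ]
binA rim [ 0.461  -0.2709  0.045 ]
binB [ 0.382  -0.6277  0.045 ]
binB [ 0.4463 -0.5734  0.045 ]
binB [ 0.4933 -0.6299  0.045 ]
binB [ 0.4149 -0.6957  0.045 ]
```

Bin candidates are the grey one at scene (345,248), about 98x120 mm; the grey one at (402,340), which is smaller; and the red one at (285,193). I choose the one at (345,248), which stands at the far exit, so the diverter goes to +0.5. The long pin is the higher one at scene (363,267); the short one stands at about (372,283).

```bash
python3 - <<'E'
from h import *
np.set_printoptions(precision=4,suppress=True)
for y in(-.138,np.pi-.138):
    print(manip.solve_ik([.47,-.12,.37],down(y)),manip.solve_ik([.48,-.378,.37],down(y)),manip.solve_ik([.535,.19,.37],down(y)))
p=np.array(manip.get_position());p[2]=.42
manip.servo_line(p,rate=.25)
manip.move_to([.47,-.12,.37],down(-.138))
c=snap("wrist","w1");print(manip.get_position(),manip.get_time(),c["fx"],c["cam_to_world"])
crop(c,"w1b",0,0,640,400,1.25)
E
```

```text
[-0.2745  0.0856  1.8013 -0.      1.2546 -0.1365] [-0.6866  0.2944  1.5425 -0.      1.3047 -0.5486] [ 0.3203  0.2237  1.6361 -0.      1.2818  0.4583]
None None None
[ 0.4703 -0.1194  0.37  ] 3.6833 329.8835788774221 [[ 0.9906 -0.1318 -0.0373  0.4803]
 [-0.137  -0.9518 -0.2743 -0.0507]
 [ 0.0007  0.2768 -0.9609  0.4907]
 [ 0.      0.      0.      1.    ]]
```

View pics/w1b.png

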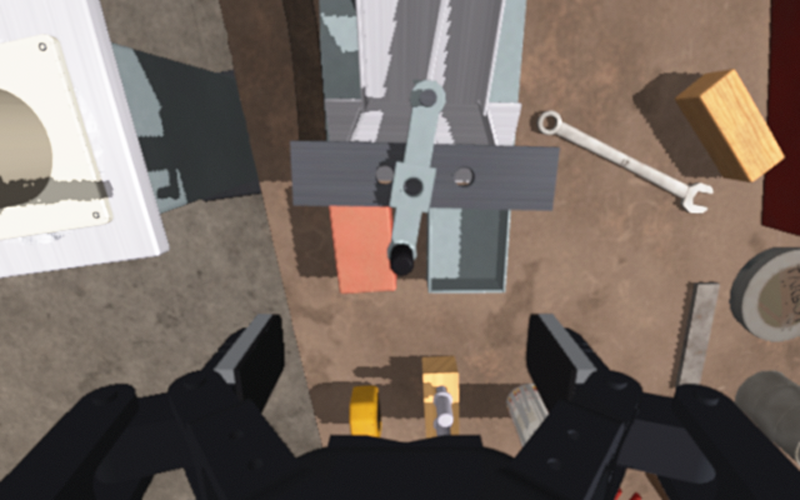

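```bash
python3 - <<'E'
from h import *
np.set_printoptions(precision=4,suppress=True)
c=load("w1")
g=lambda u,v,z:at(c,u/1.25,v/1.25,z)
pv=g(427,97,.178);h=g(413,187,.178);k=g(402,262,.218);n=g(385,175,.166);f=g(463,176,.166)
print(pv,h,k,n,f)
L=lambda a,b:np.linalg.norm((a-b)[:2]);print(L(pv,h),L(pv,k),L(n,f),L(pv,n),L(pv,f))
A=lambda p:np.arctan2(*(p-pv)[1::-1]);print(A(h),A(k),A(n),A(f))
for q in((332,206),(395,290),(429,292),(505,292)):print(g(*q,.05))
# rack/pin
print(g(443,395,.084), [g(*q,.04) for q in((423,360),(458,360))])
E
```

```text
[ 0.4993 -0.0317  0.178 ] [ 0.4808 -0.0945  0.178 ] [ 0.4663 -0.1396  0.218 ] [ 0.4604 -0.0839  0.166 ] [ 0.5208 -0.093   0.166 ]
0.06553859619736126 0.1128953535932107 0.06103829221887204 0.06515242553538475 0.06496588484781475
-1.85717511835684 -1.8676668882880691 -2.211320453773544 -1.23478509555742
[ 0.3914 -0.1208  0.05  ]
[ 0.445  -0.2268  0.05  ]
[ 0.4834 -0.2346  0.05  ]
[ 0.5702 -0.2468  0.05  ]
[ 0.4838 -0.3497  0.084 ] [array([ 0.4652, -0.3279,  0.04  ]), array([ 0.5082, -0.334 ,  0.04  ])]
```

```bash
python3 - <<'E'
from h import *
np.set_printoptions(precision=4,suppress=True)
pv=np.array([.4993,-.0317])
def P(a,z):return [*(pv+.115*np.array([np.cos(a),np.sin(a)])),z]
a0,a1=-1.862,-1.228
manip.command_gripper(.05)
manip.move_to(P(a0,.26),down(a0+np.pi/2))
manip.servo_line(P(a0,.207),rate=.12)
manip.command_gripper(0.0,25)
print(manip.get_width(),manip.get_contact_force())
for a in np.linspace(a0,a1,6)[1:]:
    manip.servo_line(P(a,.207),down(a+np.pi/2),rate=.1)
print(manip.get_width(),manip.get_contact_force(),manip.get_position())
manip.command_gripper(.05)
manip.servo_line(P(a1,.27),rate=.2)
manip.move_to([.49,-.15,.37],down(-.148))
c=snap("wrist","w2");print(manip.get_time())
manip.move_to([.482,-.31,.36],down(-.148))
c2=snap("wrist","w3");print(manip.get_time())
im=cv2.resize(c["image"][:260,220:480,::-1],None,fx=1.5,fy=1.5,interpolation=2)
A=cv2.resize(c["image"][30:180,270:420,::-1],(600,600),interpolation=2)
B=cv2.resize(c2["image"][:300,250:350,::-1],(200,600),interpolation=2)
cv2.imwrite("pics/m1.png",np.hstack([A,B]))
for n,p in(("hole",(*(pv+.065*np.array([np.cos(a1),np.sin(a1)])),.178)),):print(proj(c,p))
E
```

```text
0.017158969791520873 [-0.3823  0.3862  5.9073]
0.01717990997012826 [-0.0901  3.1342  9.3741] [ 0.5384 -0.1396  0.2079]
8.5417
9.275
[348.0031 111.7187]
```

View pics/m1.png

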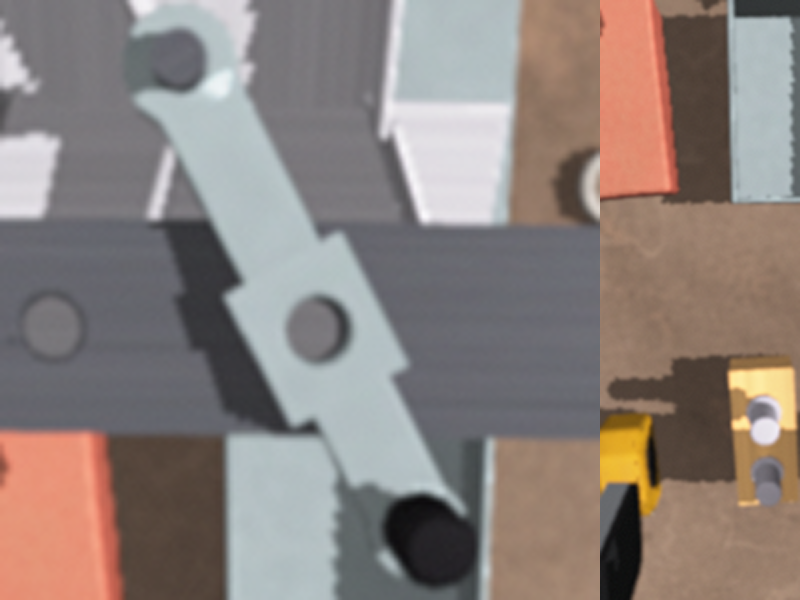

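```bash
python3 - <<'E'
from h import *
np.set_printoptions(precision=4,suppress=True,linewidth=200)
c=load("w2");g=lambda x,y,z:at(c,270+(x+.5)/4-.5,30+(y+.5)/4-.5,z)
h=g(319,328,.178);n=g(52,326,.166);pv=np.array([.4993,-.0317,.178])
print("hole",h,"near",n,"knobtop",g(444,551,.218))
print(np.linalg.norm((h-n)[:2]))
for yaw in(-.14,-.15): print("far by near+62.3:",n[:2]+.0623*np.array([np.cos(yaw),np.sin(yaw)]))
print("cam",c["cam_to_world"][:3,3])
G=cv2.cvtColor(c["image"],cv2.COLOR_RGB2GRAY);print(G[102:122,338:362])
print(G[102:122,273:294])
d=load("w3");im=d["image"]
f=lambda x,y,z:at(d,250+(x-600+.5)/2-.5,(y+.5)/2-.5,z)
print("long",f(765,422,.105),f(765,422,.1),"side tri"," short",f(768,480,.08))
print("rack top edge",f(729,368,.04),f(795,362,.04))
E
```

```text
hole [ 0.5224 -0.093   0.178 ] near [ 0.4603 -0.0836  0.166 ] knobtop [ 0.5397 -0.1404  0.218 ]
0.06278344498081621
far by near+62.3: [ 0.522  -0.0923]
far by near+62.3: [ 0.5219 -0.0929]
cam [ 0.5004 -0.0814  0.4901]
[[190 189 189 188 189 189 188 189 187 183 180 178 179 184 186 190 191 192 191 191 189 189 189 184]
 [189 190 188 187 189 186 185 181 175 165 153 146 148 156 168 178 188 192 191 191 190 190 190 189]
 [191 190 189 188 189 184 176 164 151 137 121 108 104 109 123 144 167 184 190 192 191 189 190 191]
 [190 189 189 188 185 175 158 142 129 121 114 103  92  81  78  97 128 158 182 191 192 190 190 190]
 [189 188 190 187 177 159 138 126 121 121 120 117 109  97  79  69  85 122 163 186 190 192 189 190]
 [189 189 190 183 165 142 126 121 121 120 121 123 122 116  99  73  63  88 135 170 188 191 191 191]
 [189 190 187 176 153 129 119 118 119 119 120 120 121 119 112  90  64  66 104 150 180 192 191 191]
 [189 190 186 168 141 122 117 118 118 118 118 118 119 120 118 105  77  61  86 133 174 191 191 191]
 [190 192 184 158 131 118 117 117 118 120 119 118 119 119 120 111  86  63  76 121 166 188 
[... 2304 characters left out ...]
 93 101 102]
 [ 96  98  96  92  99 112 117 119 119 119 120 119 119 119 115 103  89  89  95 100 100]
 [102 101 100  97  98 101 107 113 116 119 117 117 118 115 107  97  89  94 100 100 100]
 [103 102 103 102  97  94  95  99 105 110 111 110 108 103  98  93  96 101 103 104 103]
 [103 103 104 104 102  94  91  92  93  96  95  95  95  93  93  97 102 104 104 105 103]
 [105 104 104 103 103 101  99  96  95  94  93  93  96  95  99 102 105 105 105 105 105]
 [105 105 106 105 105 107 106 106 103 101 102 102 103 103 105 106 106 106 106 105 104]]
long [ 0.4836 -0.3657  0.105 ] [ 0.4835 -0.3673  0.1   ] side tri  short [ 0.4793 -0.4138  0.08  ]
rack top edge [ 0.4632 -0.3451  0.04  ] [ 0.5084 -0.3476  0.04  ]
```

```bash
python3 - <<'E'
from h import *
np.set_printoptions(precision=4,suppress=True)
manip.move_to([.485,-.40,.27],down(-.1))
c=snap("wrist","w4");print(manip.get_position(),manip.get_time(),proj(c,[.4845,-.371,.097]))
crop(c,"w4b",220,20,420,220,3)
E
```

```text
[ 0.4858 -0.399   0.2714] 9.9 [318.8611 150.7565]
```

View pics/w4b.png

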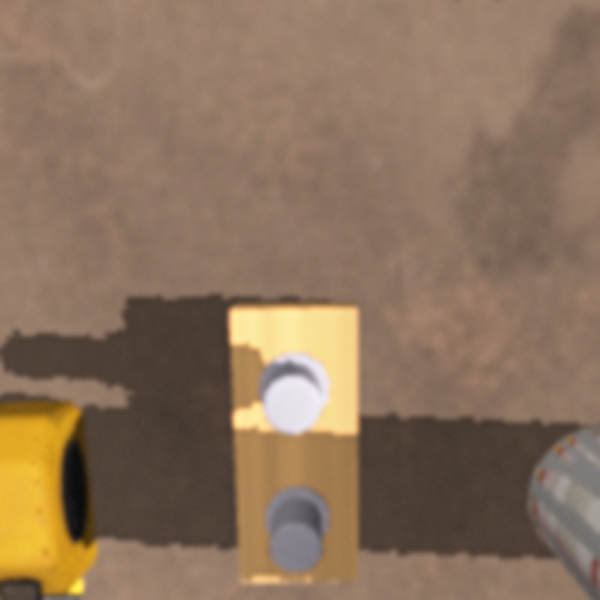

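```bash
python3 - <<'E'
from h import *
np.set_printoptions(precision=4,suppress=True)
c=load("w4");g=lambda x,y,z:at(c,220+(x+.5)/3-.5,20+(y+.5)/3-.5,z)
t=g(293,403,.097);k=g(296,384,.061);print(t,k,g(230,308,.04),g(358,307,.04))
p=(t+k)/2; p=p[:2];print(p)
o=down(-.1)
manip.move_to([*p,.16],o)
manip.servo_line([*p,.088],rate=.1)
manip.command_gripper(0,60)
print(manip.get_width(),manip.get_grip_force(),manip.get_contact_force())
manip.servo_line([*p,.20],rate=.15)
manip.servo_line([*p,.31],rate=.25)
print(manip.get_width(),manip.get_contact_force())
manip.move_to([.522,-.0928,.31],down(-.148))
manip.servo_line([.522,-.0928,.262],rate=.12)
c=snap("wrist","w5");print(manip.get_position(),manip.get_width(),manip.get_time())
print(proj(c,[.522,-.0928,.178]),proj(c,[.522,-.0928,.186]))
crop(c,"w5b",200,50,460,300,2.3)
E
```

```text
[ 0.4828 -0.3738  0.097 ] [ 0.4833 -0.3729  0.061 ] [ 0.4626 -0.347   0.04  ] [ 0.5069 -0.3512  0.04  ]
[ 0.4831 -0.3733]
0.016290859593753017 58.46753239631653 [-1.5118 -0.1513  6.1561]
0.01618430149351317 [-0.2152  0.1774 -1.1517]
[ 0.5225 -0.0934  0.2626] 0.016397252963378288 14.875
[322.2748 211.4337] [322.224  215.4775]
```

View pics/w5b.png

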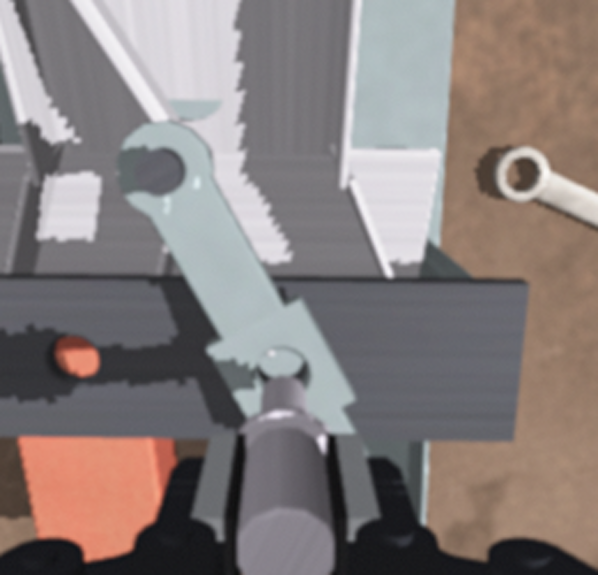

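```bash
python3 - <<'E'
from h import *
np.set_printoptions(precision=4,suppress=True)
x,y=.5217,-.0923
for z in(.25,.24,.23,.22,.2125,.2095):
    manip.servo_line([x,y,z],rate=.06)
    f=np.array(manip.get_contact_force());print(z,np.array(manip.get_position()),f)
    if abs(f[2])>25 or np.hypot(*f[:2])>15: break
print(manip.get_width(),manip.get_time())
E
```

```text
0.25 [ 0.5214 -0.0922  0.2497] [-0.4962 -0.4256 -1.2218]
0.24 [ 0.5214 -0.0922  0.2395] [ 0.2796  0.3649 -1.2052]
0.23 [ 0.5214 -0.0922  0.2295] [-0.4706  0.16   -1.3514]
0.22 [ 0.5214 -0.0922  0.2195] [-0.3579  0.1895 -0.8488]
0.2125 [ 0.5215 -0.0922  0.212 ] [-0.2743  0.3438  0.4047]
0.2095 [ 0.5223 -0.0923  0.2099] [-0.1678  0.3992  1.4331]
0.015766292300542536 16.7
```

```bash
python3 - <<'E'
from h import *
np.set_printoptions(precision=4,suppress=True)
x,y=.5217,-.0923
for z in(.2080,.2065,.205,.2035,.202):
    manip.servo_line([x,y,z],rate=.05)
    f=np.array(manip.get_contact_force());print(z,np.array(manip.get_position()),f)
    if abs(f[2])>12: break
manip.command_gripper(.05)
manip.servo_line([x,y,.28],rate=.2)
manip.move_to([.51,-.12,.38],down(-.148))
c=snap("wrist","w6")
manip.move_to([.53,.15,.40],down(-.148))
d=snap("wrist","w7");print(manip.get_time())
A=cv2.resize(c["image"][50:200,250:400,::-1],(400,400),interpolation=2)
B=cv2.resize(d["image"][50:250,220:420,::-1],(400,400),interpolation=2)
cv2.imwrite("pics/m2.png",np.hstack([A,B]))
print(proj(d,[.534,.191,.232]))
E
```

```text
0.208 [ 0.5225 -0.0924  0.2098] [-4.7742  1.076  15.7786]
19.5417
[320.6792 135.1882]
```

View pics/m2.png

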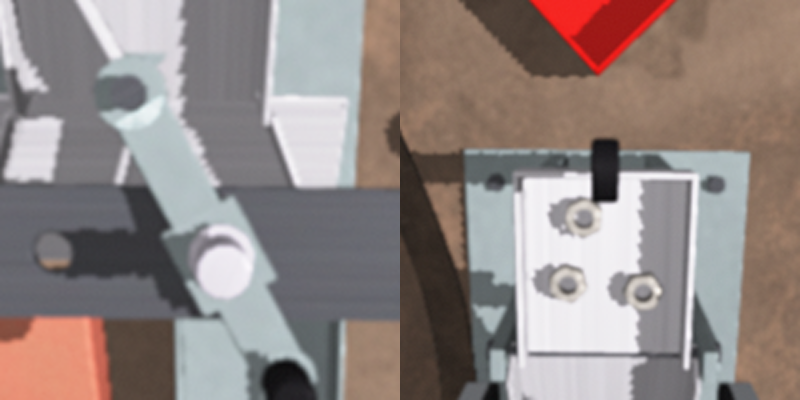

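```bash
python3 - <<'E'
from h import *
np.set_printoptions(precision=4,suppress=True)
d=load("w7")
k=at(d,322.4,134.9,.232);print(k, at(d,220+(605-400)/2,50+353/2,.172))
yaw=-.148;o=down(yaw);cy=np.array([-np.sin(yaw),np.cos(yaw)])
H=k[:2]-.106*cy
def P(t,dz=.003):
    a=np.arctan2(.06,.106)+t;r=np.hypot(.06,.106)
    return [*(H+r*np.cos(a)*cy),.172+r*np.sin(a)+dz]
manip.command_gripper(.04)
manip.move_to(P(0,.07),o)
manip.servo_line(P(0),rate=.1)
manip.command_gripper(0,30)
print(manip.get_width(),manip.get_contact_force())
for t in np.arange(.125,.8,.125):
    manip.servo_line(P(t),rate=.08); print(t,manip.get_contact_force(),manip.get_width())
manip.hold(1.0)
c=snap("wrist","w8");s=snap("side","side1")
print(manip.get_time())
for t in np.arange(.625,-.01,-.125): manip.servo_line(P(t),rate=.08)
print(manip.get_contact_force(),manip.get_width())
manip.servo_line(P(0,.002),rate=.05)
print(manip.get_contact_force(),manip.get_time())
manip.command_gripper(.04)
manip.servo_line(P(0,.09),rate=.15)
manip.move_to([.52,.02,.45],o)
e=snap("wrist","w9");f=snap("scene","scene1");print(manip.get_time())
A=cv2.resize(e["image"][:300,200:440,::-1],(480,600),interpolation=2)
B=cv2.resize(f["image"][160:275,290:370,::-1],(320,460),interpolation=2)
B=np.vstack([B,np.zeros((140,320,3),np.uint8)])
cv2.imwrite("pics/m3.png",np.hstack([A,B]))
E
```

```text
[0.5355 0.191  0.232 ] [0.5193 0.0845 0.172 ]
0.01141722994004713 [-6.058   1.1792  6.3945]
0.125 [-5.8908  2.9058  0.2098] 0.01184072733629632
0.25 [-5.2758  1.2436  0.9521] 0.01161633536627424
0.375 [-6.2623  1.8019  0.5984] 0.011483252610014564
0.5 [-6.1254  1.2786  0.1121] 0.011133023027952918
0.625 [-7.3027  1.6183 -0.1133] 0.011186282873560332
0.75 [-7.5872  1.8506 -0.0583] 0.011371272150420218
24.6333
[-6.7739  0.8875  1.6238] 0.01193458039312269
[-9.0782  0.1345  9.2051] 26.9333
29.0167
```

View pics/m3.png

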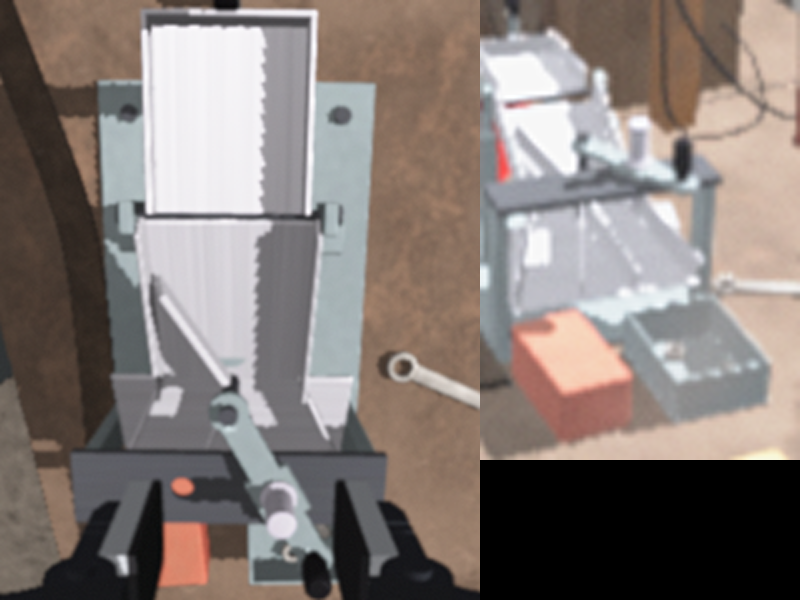

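```bash
python3 - <<'E'
from h import *
np.set_printoptions(precision=3,suppress=True)
manip.move_to([.53,-.28,.42],down(-.148))
c=snap("wrist","w10")
q=np.array([proj(c,(x,y,.01)) for x,y in((.487,-.13),(.565,-.142),(.55,-.24),(.48,-.23))])
im=c["image"].astype(int);m=np.zeros(im.shape[:2],np.uint8);cv2.fillPoly(m,[q.astype(int)],1)
w=((im[:,:,0]-im[:,:,2]>8)&(m>0)).astype(np.uint8)
n,l,s,ce=cv2.connectedComponentsWithStats(w)
print(q,manip.get_time())
for i in range(1,n):
    if s[i,4]>15: print(s[i],ce[i],at(c,*ce[i],.008),im[l==i].mean(0))
E
```

```text
[[279.988  53.322]
 [332.626  53.504]
 [331.938 120.864]
 [287.016 121.165]] 30.225
[279  53   6  47 124] [282.065  70.226] [ 0.486 -0.154  0.008] [83.629 70.79  62.452]
[307  57  13  13  85] [313.176  62.871] [ 0.534 -0.151  0.008] [200.753 194.588 188.929]
[310 111  12  10  59] [315.356 115.627] [ 0.525 -0.228  0.008] [195.915 190.051 184.339]
```

```bash
python3 - <<'E'
from h import *
c=load("w10");im=c["image"].astype(int)
D=(im[:,:,0]-im[:,:,2])[44:128,276:340];G=im.sum(2)[44:128,276:340]//3
for r in range(0,84,2): print(" ".join(f"{v:3d}" for v in D[r,::2]),"|"," ".join(f"{v:3d}" for v in G[r,::2]))
E
```

```text
38  45  47  36 -11 -14  -5  -4  -5  -4  -4  -4  -3  -3  -3 -13 -16 -15 -16 -16 -16 -15 -15  -9  -4  -4  -4  -3  -4  -4  -4  -4 | 108 125 127 127 177 138  57  50  50  50  49  48  49  49  57 132 183 189 188 188 188 187 163  98  55  51  50  51  51  51  52  52
 25  30  31  22 -12 -14 -11  -9  -8  -9  -8 -10 -10  -9  -9 -10 -12 -14 -14 -15 -13 -12  -9  -6  -6  -5  -6  -6  -6  -5  -6  -7 |  70  84  86  90 165 152 109  86  83  91  91  97  99 100 100 104 124 148 170 173 161 141 103  74  76  80  79  78  78  79  79  82
 24  24  26  19 -11 -13 -14 -15 -16 -15 -15 -16 -16 -15 -16 -15 -15 -14 -12  -8  -7  -9  -9  -9 -10  -9  -9  -9  -9 -10 -10 -10 |  67  67  68  78 159 156 159 178 178 180 181 182 182 184 184 185 178 158 134  98  92  99 105 105 107 106 105 105 105 105 105 104
 24  24  26  23  -9 -13 -13 -15 -16 -15 -15 -16 -16 -17 -15 -15 -16 -15 -16 -11  -7  -8  -8  -9 -10  -9 -10 -10  -9 -10  -9 -11 |  68  69  70  75 152 157 154 186 189 188 187 187 186 188 189 189 189 188 183 131 105 104 104 104 104 104 105 104 103 103 104 103
 23  26  26  23  -9 -15 -15 -14 -15 -15 -15 -15 -15 -16 -14 -15 -16 -
[... 9034 characters left out ...]
 8  12  11  10  -2  -9  -8  -8  -8  -9  -8  -8  -8  -8 |  69  68  70  69  69 100 169 147 167 179 165 180 181 184 168 140 135 118 149 183 187 164 113  97  98  98  98  96  96  96  95  95
 26  27  26  26  29   9 -15 -14 -10 -11 -12 -12 -11 -12 -11 -11 -12 -11  -7  -6  -7  -9  -9  -9 -10 -10 -10 -11 -10  -9 -11 -11 |  75  74  77  75  75 101 173 138 116 117 107 120 121 123 113 111 117 106  99 104 105  97 100 106 105 106 106 106 105 108 110 114
 43  43  42  41  45  27 -11 -12 -13 -13 -13 -12 -12 -12 -12 -12 -11 -10  -7  -6  -7  -7  -7  -6  -6  -3  -3  -2  -1  -3  -3  -2 | 123 124 121 116 127 129 166 166 168 173 175 176 183 186 186 176 173 169 164 164 166 163 162 162 159 160 160 160 158 157 157 156
```

The third nut lies in the shaded part of the bin, so all three are in. The pin is home, the tray is level and the robot touches nothing.

```bash
python3 -c "
from rig import manip
print(manip.get_contact_force(),manip.sign_off())"
```

```text
the job is handed in; nothing more can be done
[-0.47358828 -0.37196047  0.19706178] None
```

The job is handed in at about 30 s of the 61 s allowed: the diverter is locked at the far exit with the long pin fully home, all three nuts are in the bin, and the tray is back level.

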